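# Clear the glass grinder's tray and hold its sweep-out gate open

### The job

Take the two finished cast-glass pieces out of the grinder's catch tray and set them down inside the grey tote without dropping them. Only when the tray is empty, take hold of the black upright handle in front of the tray and pull the spring-return gate straight out until its pointer is level with the black mark bar on the guide rail; it snaps shut if let go, so the job finishes with the gripper still holding it there, ready for a colleague to sweep out the chips. Leave the brush, the mug and the jar where they are.

Things in the scene. Friction and masses are not known exactly. Their poses are not given: they have to be found in the camera images.
- grinder: Bench glass grinder, fixed, placed anew each time. Origin: on the table under the centre of its catch tray; x points from the tray to the motor housing, the tray's -x side (gate handle) faces the robot. Housing from x = +95 to +295 mm, 240 wide (y), deck 102 high, bit to 130, eye shield at the rear to 174. Two guide rails 16 wide, 26 high, at y = +-62, from the tray front to x = -218 mm.
- gate: Spring-return sliding gate in front of the tray. Origin: on the table plane under the middle of its handle, at x = -140 mm, y = 0 in the grinder's frame when shut; same axes as the grinder. It slides only along the grinder's x, out towards -x, to a stop at 78 mm. The spring pulls it shut with 3.3 N at first and 1.1 N more per 10 mm, and shuts it when let go.
- tray (a point): Centre of the inner floor of the grinder's grey catch tray, 34 mm above the table, over the grinder's origin; same axes. The tray measures 190 (x) x 250 (y) mm outside, walls 5 mm thick, rim 71 mm above the table.
- handle (a point): Middle of the top edge of the gate's handle, 96 mm above the table, over the gate's origin. The handle is a black upright plate 12 mm thick (grinder's x) and 44 mm wide (y), from 23 to 96 mm above the table, 39 mm clear of the tray's front wall when shut.
- pointer (a point): Tip of the thin steel pointer that sticks out sideways (+y of the grinder) from the foot of the gate's handle, 52 mm to the +y side of the gate's origin, at the same x, 33 mm above the table. It moves with the gate.
- mark: Black mark bar, 6 mm thick (x), 36 wide (y), 12 high, across the top of the +y guide rail, sticking out beyond it; the pointer reaches the same rail. Fixed; set anew each time 25 to 60 mm further out (-x of the grinder) than the shut gate's pointer; same axes as the grinder. Origin: on the rail's middle line, 26 mm above the table. Pointer is level with it when both have equal x in the grinder's frame.
- roundel: Finished round cast-glass piece, pale grey-green, 44 mm in diameter and 20 mm thick, about 75 g, lying flat in the tray. Origin: centre of its underside; z up.
- bar: Finished oblong cast-glass piece, pale grey-green, 30 (x) x 60 (y) x 20 mm, about 90 g, lying flat in the tray, its long side roughly across the grinder. Origin: centre of its underside; z up.
- tote: Open grey plastic tote, 200 (x) x 160 (y) x 60 mm high, walls and floor 4 mm thick, 0.7 kg, loose on the table to the left or the right. Origin: centre of its underside.
- brush: Bystander: red block brush, 170 (x) x 55 (y) x 60 mm, lying on its bristles on the side opposite the tote. Origin: centre of its underside.
- mug: Bystander: white mug, 82 mm in diameter, 92 mm high, beyond the tote or the brush, beside the grinder, on one side. Origin: centre of its foot.
- jar: Bystander: glass jar with a black lid, 84 mm in diameter, 110 mm high, beyond the tote or the brush, beside the grinder, on the other side. Origin: centre of its foot.

How it is judged:
By the outcome, as a careful person would: the job done as asked, in the order asked, and still so for the second after the job is handed in, while the arm keeps its last pose, push and grip.
It also fails if it takes over 72 s, if anything falls off the work surface, if the arm or the gripper's body presses on something with over 40 N, if the wrist force passes 120 N, or if a joint passes its speed limit or range.

### The arm

A 7-joint arm with a two-finger parallel gripper is mounted at the origin on the work surface. World frame = base frame: x ahead of the robot, y to its left, z up, the work surface at z = 0. Lengths are in m, angles in rad, forces in N, time in s.
With the tool pointing down it reaches from about 0.425 to 1.025 m from the base axis. Payload 3.6 kg.
Tool frame: the origin (TCP) lies between the finger pads; the fingertips stand 8 mm ahead of it and the grasp point (between the pads) lies 11 mm behind it; z points along the fingers, y is the line along which they close (so a half turn about z gives the same grasp; the last joint's range is limited). The gripper opens to 85 mm and grips with 20 to 120 N. Pads are 22 mm wide; open, the fingers measure 114 mm over their backs; the gripper's body (76 mm by 85 mm) begins 54 mm behind the grasp point. The pads swing forward as they close: fully open they stand 13 mm farther back than shut.
Start: joints at [1.056, 0.591, 0.048, 1.609, -0.033, 0.943, -0.034], TCP at [0.297, -0.661, 0.239] pointing down, gripper open.
Joint ranges: [-2.69, 2.69], [-0.47, 2.24], [-1.27, 1.36], [0.19, 2.51], [-1.53, 4.68], [0.08, 2.07], [-3.09, 3.09]. Speed limits (rad/s): [2.57, 2.57, 3.14, 3.14, 3.14, 3.14, 3.14].

### API

Orientations are given as a unit quaternion [x, y, z, w].
In Python, from bench import arm, capture gives the robot as it stands.
- The arm moves only by the shell command python3 -m jog 'ROWS' [FORCE]. ROWS is JSON, one flat list of numbers, 7 for each row, row after row: the shift along the tool's x, y, z scaled (see below), then the turn, a rotation vector about the tool's x, y, z scaled (see below), then the opening, from -1 (shut) to 1 (fully open), so that 0 is half open. A call has 1 to 20 rows; each row is the pose to reach, as a shift and turn from the pose commanded when the call began, along the tool's axes at that moment; what a row does not reach only later rows make up. The controller multiplies each number of a shift by 200 mm and each number of a turn by 90 degrees. A row lasts 1/10 s, in which the tool goes at most 50 mm and 8.59 degrees, less where a joint would pass 70% of its speed; a pose out of reach is approached as far as the arm can. A call with a number of a shift or a turn outside -1 to 1 is refused whole. A call with a gripper value outside its range is refused whole. The fingers move at their own pace and stop on an object; FORCE is the grip in N (left out, the last holds). Time passes only in rows, so rows that repeat a pose let the fingers close. It gives the time, the measured TCP pose, the force, the opening and the grip force at its end, in the units of the state.
- arm.state(): the state, without advancing time (a new reading comes with each control period).
- capture(name): name is "scene" or "top"; returns a dict with "image" (420x560x3 uint8, red, green, blue), "K" (3x3 intrinsics, pixels), "view" (4x4, takes a point from world to camera coordinates). Camera axes: x right, y down, z forward; pixel columns grow to the right and rows downward; lengths in m; the calibration is good to about 2 mm. A picture is of the moment at which its call begins. There is no depth.
- arm.close_job(): hands the job in; it is judged then, once.
The state is a dict: "time_s": time; "joints": joint angles; "qvel": joint speeds; "effort": joint torques, N m; "tool_pos": TCP position; "tool_rot": TCP orientation; "force": force on the tool from outside, world axes, zero at the start; "moment": the same for the moment, N m; "grip_width": finger opening in m; "finger_force": force on a finger pad.
Only numpy, scipy, OpenCV 4.12 (cv2) and the standard library are available. Lean on these libraries where they do the work, as an engineer would, in place of code of your own. Each camera call takes 0.05 s, during which the arm holds its last target. There are 200 camera calls.

## Working session

There is one attempt and no reset: what is moved stays moved. The work goes in short steps, Python scripts to look and compute and a shell command to move; the robot and the scene stay as the last step left them, time stands still between calls to the robot, and variables do not carry over. Pictures are saved under pics/ and viewed, at most 10 in all, crops included, and the job is handed in when it is done.

```bash
mkdir -p pics; cat > h.py <<'E'
import numpy as np, cv2
from bench import arm, capture
from scipy.spatial.transform import Rotation as R
def snap(n,f):
    c=capture(n); cv2.imwrite('pics/'+f,c['image'][:,:,::-1]); np.savez('pics/'+f+'.npz',K=c['K'],V=c['view'],I=c['image']); return c
def ray(f,u,v,z):
    d=np.load('pics/'+f+'.npz'); K,V=d['K'],d['V']
    r=V[:3,:3].T@(np.linalg.inv(K)@[u,v,1]); o=-V[:3,:3].T@V[:3,3]
    return (o+r*(z-o[2])/r[2])
def proj(f,p):
    d=np.load('pics/'+f+'.npz'); q=d['K']@(d['V'][:3,:3]@np.array(p)+d['V'][:3,3]); return q[:2]/q[2]
E
python3 - <<'E'
from h import *
for n in('top','scene'):
    c=snap(n,n+'1.png'); print(c['K'],c['view'])
s=arm.state();print(s['tool_pos'],s['tool_rot'],s['force'],s['grip_width'],s['time_s'])
E
```

```text
[[423.32311385   0.         276.26112198]
 [  0.         423.32311385 209.29662314]
 [  0.           0.           1.        ]] [[ 2.69431693e-03 -9.99861994e-01 -1.63930767e-02 -3.82250812e-03]
 [-9.81247478e-01  5.16068750e-04 -1.92751446e-01  5.62453131e-01]
 [ 1.92733305e-01  1.66049986e-02 -9.81110670e-01  9.24518135e-01]
 [ 0.00000000e+00  0.00000000e+00  0.00000000e+00  1.00000000e+00]]
[[442.17449388   0.         278.58015178]
 [  0.         442.17449388 209.34782786]
 [  0.           0.           1.        ]] [[-0.04312259  0.99888082 -0.01943088  0.02190074]
 [ 0.77348997  0.02106982 -0.63345824 -0.36449215]
 [-0.63233987 -0.04234596 -0.77353287  1.35087052]
 [ 0.          0.          0.          1.        ]]
[ 0.29654631 -0.66075844  0.23824179] [ 9.77830513e-01  2.09395372e-01 -2.60035447e-04 -9.99081913e-04] [ 0.68070545  0.36706607 -1.10518569] 0.08530459172030462 0.1
```

View pics/top1.png

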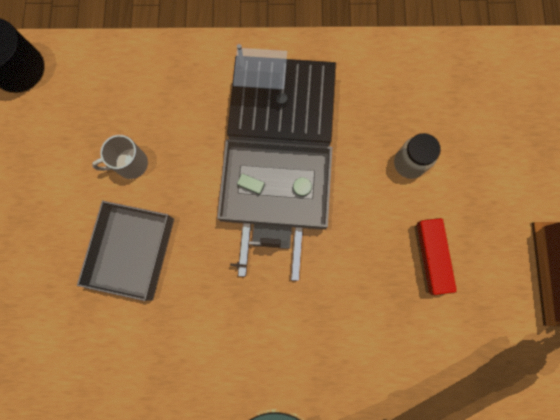

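View pics/scene1.png

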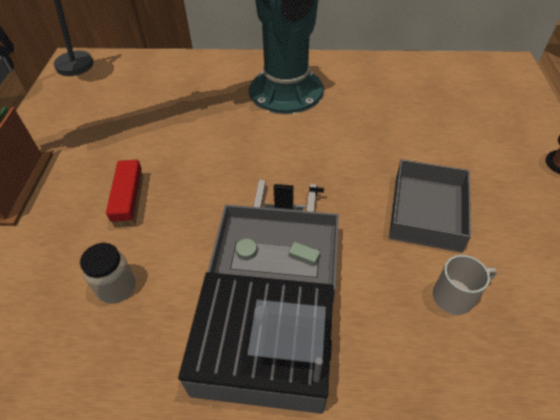

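The top view shows the tray at about (222–330, 145–228), the bar at (251,184) and the roundel at (302,187). The handle is at about (270,237), the mark near (241,264) and the tote at about (127,250). Next I'll enlarge both views.

```bash
python3 - <<'E'
import cv2
a=cv2.imread('pics/top1.png')[135:285,210:340]; b=cv2.imread('pics/scene1.png')[170:285,205:345]
cv2.imwrite('pics/ca.png',cv2.resize(a,None,fx=4,fy=4,interpolation=cv2.INTER_CUBIC))
cv2.imwrite('pics/cb.png',cv2.resize(b,None,fx=5,fy=5,interpolation=cv2.INTER_CUBIC))
E
```

```text
(no output)
```

View pics/ca.png

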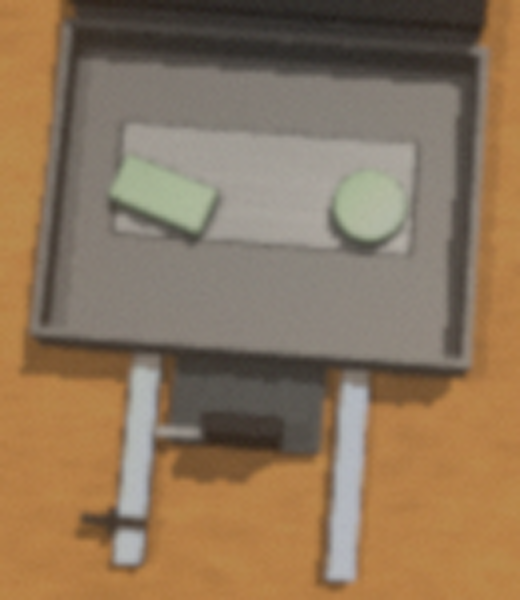

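View pics/cb.png

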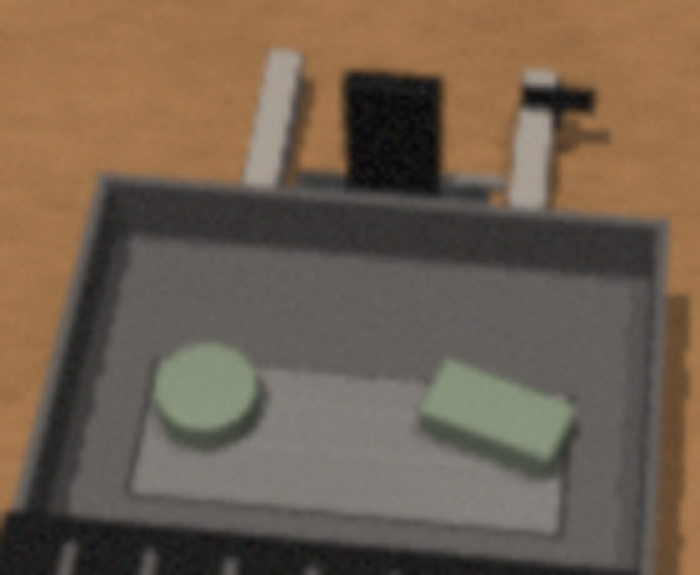

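The crops show these features:
- **Top crop (4x):** rim corners at (67,22), (487,47), (467,372) and (33,338). Bar top centre is (164,193), roundel (369,205), pointer at row 432 and mark at (115,521).
- **Scene crop (5x):** roundel (206,388), bar (500,407), handle top (345–441,74) and mark (558,97).

```bash
python3 - <<'E'
from h import *
np.set_printoptions(precision=4,suppress=True)
T=lambda u,v,z:ray('top1.png',210+(u-1.5)/4,135+(v-1.5)/4,z)[:2]
S=lambda u,v,z:ray('scene1.png',205+(u-2)/5,170+(v-2)/5,z)[:2]
r=np.array([T(*c,.071) for c in((67,22),(487,47),(467,372),(33,338))])
print('rim',r, r.mean(0), [np.linalg.norm(r[i]-r[i-1]) for i in range(4)])
rs=np.array([S(*c,.071) for c in((102,176),(667,222))]); print('scene front rim',rs)
f=r[0]+r[1]-r[2]-r[3]; l=r[0]+r[3]-r[1]-r[2]; print('yaw',np.degrees([np.arctan2(f[1],f[0]),np.arctan2(-l[0],l[1])]),'scene',np.degrees(np.arctan2(*( (rs[0]-rs[1])*[1,-1])[[0,1]])))
for z in(.026,): print('rail tips T',T(127,563,z),T(341,580,z))
print('roundel',T(369,205,.054),S(206,388,.054))
print('bar',T(164,193,.054),S(500,407,.054))
b=np.array([S(*c,.054) for c in((448,360),(576,405),(553,460),(422,405))]);print(b)
b=np.array([T(*c,.054) for c in((128,156),(217,193),(201,232),(112,192))]);print(b)
print('handle top', S(345,75,.096),S(441,77,.096),T(203,414,.096),T(282,418,.096))
print('pointer',T(157,432,.033),'mark',T(84,519,.032),T(145,522,.032),S(526,96,.032),S(594,100,.032))
t=np.array([ray('top1.png',*c,.06)[:2] for c in((103,203),(172,213),(151,299),(81,287))]);print('tote',t,t.mean(0))
print('mug',ray('top1.png',120,148,.092),'jar',ray('top1.png',423,150,.11))
E
```

```text
rim [[ 0.7253  0.1144]
 [ 0.709  -0.1319]
 [ 0.5172 -0.1164]
 [ 0.5366  0.1289]] [ 0.622  -0.0012] [np.float64(0.18922315698197628), np.float64(0.24685120979801894), np.float64(0.1925117973011226), np.float64(0.24609034258201112)]
scene front rim [[ 0.5196 -0.1161]
 [ 0.5387  0.1305]]
yaw [-4.5134 -4.1478] scene -4.437119617452913
rail tips T [0.4123 0.0776] [ 0.4028 -0.0461]
roundel [ 0.6184 -0.0629] [ 0.619  -0.0625]
bar [0.6258 0.0571] [0.6248 0.0598]
[[0.6018 0.0379]
 [0.6229 0.0911]
 [0.6499 0.0814]
 [0.6248 0.0276]]
[[0.6483 0.0787]
 [0.6257 0.026 ]
 [0.6023 0.0352]
 [0.6264 0.0877]]
handle top [ 0.4797 -0.0103] [0.4798 0.0319] [0.4901 0.0307] [ 0.488  -0.0125]
pointer [0.4876 0.0608] mark [0.4371 0.1024] [0.4355 0.067 ] [0.4324 0.0716] [0.4341 0.1037]
tote [[0.5765 0.3993]
 [0.5528 0.2371]
 [0.3587 0.2741]
 [0.3845 0.4331]] [0.4681 0.3359]
mug [0.6992 0.3565 0.092 ] jar [ 0.6861 -0.3308  0.11  ]
```

```bash
cat >> h.py <<'E'
def go(x,y,z,yaw):
    s=arm.state(); q=R.from_quat(s['tool_rot']); p=np.array(s['tool_pos'])
    c,si=np.cos(np.radians(yaw)),np.sin(np.radians(yaw))
    G=R.from_matrix(np.array([[c,si,0],[si,-c,0],[0,0,-1]]))
    d=q.inv().apply(np.array([x,y,z])-p)/.2; r=(q.inv()*G).as_rotvec(degrees=True)/90
    print('t',round(s['time_s'],2),'rows',np.round(d,3),np.round(r,3),'F',np.round(s['force'],1),'w',round(s['grip_width'],4),'j7',round(s['joints'][6],2))
E
python3 -c "
from h import *
go(.6254,.0583,.16,66.4)"
```

```text
t 0.1 rows [ 2.972 -2.606  0.396] [-0.001 -0.    -0.469] F [ 0.7  0.4 -1.1] w 0.0853 j7 -0.03
```

```bash
python3 -m jog '[0.5,-0.43,0,0,0,0,1, 0.99,-0.87,0,0,0,0,1, 0.99,-0.87,0,0,0,0,1, 0.99,-0.87,0,0,0,0,1, 0.99,-0.87,0,0,0,0,1, 0.99,-0.87,0,0,0,0,1]' 30
python3 -m jog '[0.99,-0.87,0,0,0,0,1, 0.99,-0.87,0,0,0,0,1, 0.99,-0.87,0,0,0,0,1, 0.99,-0.87,0,0,0,0,1, 0.99,-0.87,0,0,0,0,1, 0.99,-0.87,0,0,0,0,1]'
python3 -m jog '[0.99,-0.87,0,0,0,0,1, 0.99,-0.87,0,0,0,0,1, 0.99,-0.87,0,0,0,0,1, 0.99,-0.87,0,0,0,0,1, 0.99,-0.87,0,0,0,0,1, 0.99,-0.87,0,0,0,0,1, 0.99,-0.87,0,0,0,0,1]'
python3 -m jog '[0,0,0.3,0,0,-0.47,1, 0,0,0.3,0,0,-0.47,1, 0,0,0.3,0,0,-0.47,1, 0,0,0.3,0,0,-0.47,1, 0,0,0.3,0,0,-0.47,1, 0,0,0.3,0,0,-0.47,1, 0,0,0.3,0,0,-0.47,1, 0,0,0.3,0,0,-0.47,1]'
python3 -c "
from h import *
go(.6254,.0583,.045,66.4)"
```

```text
time_s: 0.7
tool_pos: [0.4094, -0.4145, 0.2388]
tool_rot: [0.977, 0.214, 0.001, -0.002]
force: [-0.5, -0.4, -1.0]
grip_width: 0.0856
finger_force: 0.0
time_s: 1.3
tool_pos: [0.5183, -0.1753, 0.2392]
tool_rot: [0.977, 0.214, 0.001, -0.001]
force: [-0.0, -0.3, 0.4]
grip_width: 0.0855
finger_force: 0.0
time_s: 2.0
tool_pos: [0.6258, 0.061, 0.2388]
tool_rot: [0.977, 0.212, 0.0, -0.001]
force: [-1.0, -0.8, -0.8]
grip_width: 0.0853
finger_force: 0.0
time_s: 2.8
tool_pos: [0.6248, 0.0564, 0.1793]
tool_rot: [0.837, 0.547, -0.0, 0.0]
force: [-0.6, 0.8, 0.2]
grip_width: 0.0854
finger_force: 0.0
t 2.8 rows [ 0.011 -0.001  0.671] [ 0.     0.001 -0.002] F [-0.6  0.8  0.2] w 0.0854 j7 -0.76
```

```bash
python3 -m jog '[0.011,0,0.2,0,0,0,0.5, 0.011,0,0.4,0,0,0,0.5, 0.011,0,0.55,0,0,0,0.5, 0.011,0,0.62,0,0,0,0.5, 0.011,0,0.65,0,0,0,0.5, 0.011,0,0.67,0,0,0,0.5, 0.011,0,0.67,0,0,0,0.5, 0.011,0,0.67,0,0,0,0.5]'
python3 -m jog '[0,0,0,0,0,0,-0.6, 0,0,0,0,0,0,-0.6, 0,0,0,0,0,0,-0.6, 0,0,0,0,0,0,-0.6, 0,0,0,0,0,0,-0.6, 0,0,0,0,0,0,-0.6, 0,0,0,0,0,0,-0.6, 0,0,0,0,0,0,-0.6]' 40
python3 -c "
from h import *
snap('top','top2.png');s=snap('scene','scene2.png')
a=cv2.imread('pics/scene2.png')[150:330,170:390];cv2.imwrite('pics/cc.png',cv2.resize(a,None,fx=3,fy=3,interpolation=2))
go(.4747,.373,.16,80)"
```

```text
time_s: 3.6
tool_pos: [0.627, 0.0601, 0.0466]
tool_rot: [0.836, 0.548, 0.001, 0.001]
force: [0.7, -0.1, 0.4]
grip_width: 0.0643
finger_force: 0.0
time_s: 4.4
tool_pos: [0.6266, 0.0601, 0.0461]
tool_rot: [0.836, 0.548, 0.001, 0.0]
force: [-0.1, -0.0, 5.9]
grip_width: 0.0287
finger_force: 41.6
t 4.5 rows [ 1.131 -1.32  -0.57 ] [ 0.001 -0.    -0.15 ] F [-0.6  0.2  6.2] w 0.0289 j7 -0.82
```

View pics/cc.png

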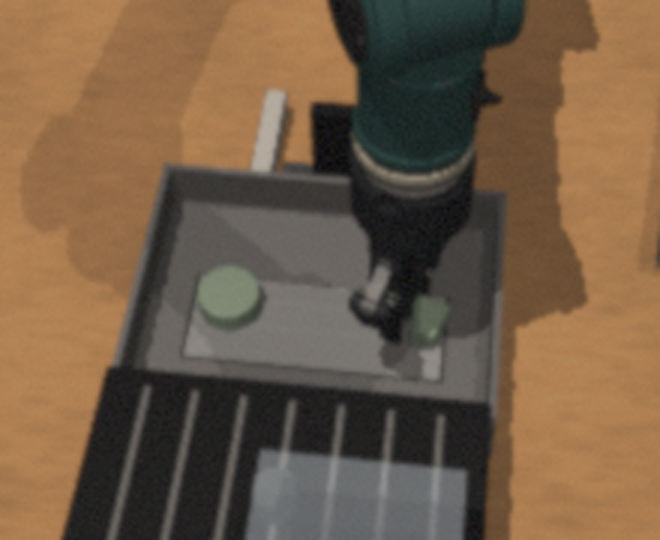

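The bar is gripped at 29 mm width and 41 N, with the fingers around it at about (410,315). The roundel is untouched at (230,297). Now lift and carry.

```bash
python3 -m jog '[0,0,-0.05,0,0,0,-0.6, 0,0,-0.15,0,0,0,-0.6, 0,0,-0.3,0,0,0,-0.6, 0,0,-0.45,0,0,0,-0.6, 0,0,-0.55,0,0,0,-0.6, 0,0,-0.57,0,0,0,-0.6, 0,0,-0.57,0,0,0,-0.6]' 40
python3 -m jog '[0.06,-0.07,0,0,0,0,-0.6, 0.16,-0.19,0,0,0,0,-0.6, 0.28,-0.33,0,0,0,0,-0.6, 0.4,-0.47,0,0,0,0,-0.6, 0.52,-0.6,0,0,0,0,-0.6, 0.64,-0.74,0,0,0,0,-0.6, 0.74,-0.86,0,0,0,0,-0.6, 0.8,-0.93,0,0,0,0,-0.6, 0.82,-0.96,0,0,0,0,-0.6, 0.82,-0.96,0,0,0,0,-0.6]'
python3 -c "
from h import *
go(.4747,.373,.16,80)"
```

```text
time_s: 5.2
tool_pos: [0.6259, 0.0599, 0.1597]
tool_rot: [0.836, 0.548, 0.0, 0.0]
force: [0.4, -0.4, -1.3]
grip_width: 0.029
finger_force: 40.8
time_s: 6.2
tool_pos: [0.5132, 0.2883, 0.1582]
tool_rot: [0.835, 0.55, -0.001, -0.0]
force: [-0.1, 0.8, -1.0]
grip_width: 0.0288
finger_force: 40.8
t 6.2 rows [ 0.313 -0.344 -0.009] [-0.001  0.001 -0.148] F [-0.1  0.8 -1. ] w 0.0288 j7 -1.19
```

```bash
python3 -m jog '[0.08,-0.09,0,0,0,-0.04,-0.6, 0.18,-0.2,0,0,0,-0.08,-0.6, 0.27,-0.3,0,0,0,-0.12,-0.6, 0.313,-0.344,0,0,0,-0.148,-0.6, 0.313,-0.344,0.1,0,0,-0.148,-0.6, 0.313,-0.344,0.25,0,0,-0.148,-0.6, 0.313,-0.344,0.4,0,0,-0.148,-0.6, 0.313,-0.344,0.52,0,0,-0.148,-0.6, 0.313,-0.344,0.61,0,0,-0.148,-0.6, 0.313,-0.344,0.66,0,0,-0.148,-0.6, 0.313,-0.344,0.67,0,0,-0.148,-0.6, 0.313,-0.344,0.67,0,0,-0.148,-0.6]'
python3 -c "
from h import *
go(.4747,.373,.0165,80)"
```

```text
time_s: 7.4
tool_pos: [0.4778, 0.3715, 0.0254]
tool_rot: [0.767, 0.641, 0.0, 0.0]
force: [-0.3, 0.2, -1.5]
grip_width: 0.0292
finger_force: 40.8
t 7.4 rows [ 0.004 -0.016  0.045] [ 0.     0.    -0.003] F [-0.3  0.2 -1.5] w 0.0292 j7 -1.23
```

```bash
python3 -m jog '[0,0,0.02,0,0,0,-0.6, 0,0,0.04,0,0,0,-0.6, 0,0,0.045,0,0,0,-0.6, 0,0,0.045,0,0,0,-0.6]'
python3 -m jog '[0,0,0,0,0,0,0.1, 0,0,0,0,0,0,0.1, 0,0,0,0,0,0,0.1, 0,0,0,0,0,0,0.1, 0,0,-0.2,0,0,0,0.1, 0,0,-0.45,0,0,0,0.1, 0,0,-0.7,0,0,0,0.1, 0,0,-0.75,0,0,0,0.5, 0,0,-0.75,0,0,0,0.5]'
python3 -c "
from h import *
go(.6186,-.0627,.16,80)"
```

```text
time_s: 7.8
tool_pos: [0.4772, 0.3719, 0.0164]
tool_rot: [0.767, 0.641, 0.0, 0.0]
force: [-1.2, -0.1, -1.0]
grip_width: 0.0293
finger_force: 40.8
time_s: 8.7
tool_pos: [0.4785, 0.3729, 0.1688]
tool_rot: [0.767, 0.641, 0.003, 0.0]
force: [-0.1, 0.0, -0.8]
grip_width: 0.0644
finger_force: 0.0
t 8.7 rows [-2.019  1.076  0.04 ] [ 0.002 -0.003 -0.002] F [-0.1  0.  -0.8] w 0.0644 j7 -1.15
```

```bash
python3 -m jog '[-0.2,0.1,0,0,0,0,0.5, -0.42,0.22,0,0,0,0,0.5, -0.65,0.34,0,0,0,0,0.5, -0.88,0.46,0,0,0,0,0.5, -1,0.53,0,0,0,0,0.5, -1,0.53,0,0,0,0,0.5]'
python3 -m jog '[-0.2,0.1,0,0,0,0,0.5, -0.42,0.22,0,0,0,0,0.5, -0.65,0.34,0,0,0,0,0.5, -0.88,0.46,0,0,0,0,0.5, -1,0.53,0,0,0,0,0.5, -1,0.53,0,0,0,0,0.5, -1,0.53,0,0,0,0,0.5, -1,0.53,0,0,0,0,0.5]'
python3 -c "
from h import *
go(.6186,-.0627,.046,80)"
```

```text
time_s: 9.3
tool_pos: [0.5464, 0.1482, 0.1635]
tool_rot: [0.771, 0.637, -0.003, 0.001]
force: [-0.4, 0.3, -0.9]
grip_width: 0.064
finger_force: 0.0
time_s: 10.1
tool_pos: [0.6139, -0.0567, 0.1651]
tool_rot: [0.766, 0.643, -0.0, -0.001]
force: [-0.5, 0.0, 0.4]
grip_width: 0.0642
finger_force: 0.0
t 10.1 rows [-0.026  0.03   0.595] [-0.002 -0.001 -0.   ] F [-0.5  0.   0.4] w 0.0642 j7 -0.4
```

```bash
python3 -m jog '[-0.026,0.03,0.15,0,0,0,0.5, -0.026,0.03,0.35,0,0,0,0.5, -0.026,0.03,0.48,0,0,0,0.5, -0.026,0.03,0.55,0,0,0,0.5, -0.026,0.03,0.58,0,0,0,0.5, -0.026,0.03,0.595,0,0,0,0.5, -0.026,0.03,0.595,0,0,0,0.5, -0.026,0.03,0.595,0,0,0,0.5]'
python3 -m jog '[0,0,0,0,0,0,-0.3, 0,0,0,0,0,0,-0.3, 0,0,0,0,0,0,-0.3, 0,0,0,0,0,0,-0.3, 0,0,0,0,0,0,-0.3, 0,0,0,0,0,0,-0.3, 0,0,0,0,0,0,-0.3]' 40
python3 -m jog '[0,0,-0.05,0,0,0,-0.3, 0,0,-0.15,0,0,0,-0.3, 0,0,-0.3,0,0,0,-0.3, 0,0,-0.45,0,0,0,-0.3, 0,0,-0.55,0,0,0,-0.3, 0,0,-0.57,0,0,0,-0.3, 0,0,-0.57,0,0,0,-0.3]'
python3 -c "
from h import *
go(.461,.2966,.16,80)"
```

```text
time_s: 10.9
tool_pos: [0.6209, -0.0654, 0.0485]
tool_rot: [0.767, 0.641, 0.001, 0.001]
force: [-0.3, -0.6, -0.4]
grip_width: 0.0641
finger_force: 0.0
time_s: 11.6
tool_pos: [0.6205, -0.0657, 0.0486]
tool_rot: [0.767, 0.641, 0.0, 0.001]
force: [-1.7, 0.6, 4.5]
grip_width: 0.0418
finger_force: 40.1
time_s: 12.3
tool_pos: [0.6203, -0.0657, 0.1622]
tool_rot: [0.767, 0.641, 0.001, 0.001]
force: [0.8, 0.5, -1.3]
grip_width: 0.042
finger_force: 41.0
t 12.3 rows [ 1.642 -1.105  0.009] [ 0.001 -0.    -0.003] F [ 0.8  0.5 -1.3] w 0.042 j7 -0.39
```

```bash
python3 -m jog '[0.05,-0.03,0,0,0,0,-0.3, 0.15,-0.1,0,0,0,0,-0.3, 0.28,-0.19,0,0,0,0,-0.3, 0.42,-0.28,0,0,0,0,-0.3, 0.56,-0.37,0,0,0,0,-0.3, 0.68,-0.46,0,0,0,0,-0.3, 0.77,-0.52,0,0,0,0,-0.3, 0.82,-0.55,0,0,0,0,-0.3, 0.82,-0.55,0,0,0,0,-0.3]'
python3 -m jog '[0.05,-0.03,0,0,0,0,-0.3, 0.15,-0.1,0,0,0,0,-0.3, 0.28,-0.19,0,0,0,0,-0.3, 0.42,-0.28,0,0,0,0,-0.3, 0.56,-0.37,0,0,0,0,-0.3, 0.68,-0.46,0,0,0,0,-0.3, 0.77,-0.52,0,0,0,0,-0.3, 0.82,-0.55,0,0,0,0,-0.3, 0.82,-0.55,0,0,0,0,-0.3, 0.82,-0.55,0,0,0,0,-0.3]'
python3 -c "
from h import *
go(.461,.2966,.019,80)
c=snap('top','top3.png')
a=cv2.imread('pics/top3.png')[130:310,60:345];cv2.imwrite('pics/cd.png',cv2.resize(a,None,fx=2.5,fy=2.5,interpolation=2))"
```

```text
time_s: 13.2
tool_pos: [0.5392, 0.1176, 0.1605]
tool_rot: [0.766, 0.643, -0.001, -0.001]
force: [0.4, -0.5, -0.4]
grip_width: 0.0416
finger_force: 41.0
time_s: 14.2
tool_pos: [0.4624, 0.2947, 0.1611]
tool_rot: [0.768, 0.641, -0.0, 0.001]
force: [1.0, -0.4, -1.2]
grip_width: 0.0421
finger_force: 40.9
t 14.2 rows [ 0.009 -0.009  0.71 ] [ 0.     0.001 -0.004] F [ 1.  -0.4 -1.2] w 0.0421 j7 -1.08
```

View pics/cd.png

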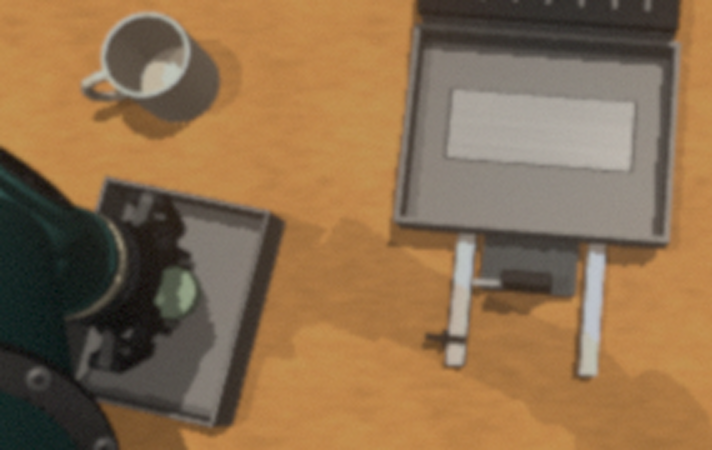

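The tray is empty, and the roundel at (178,293) is held over the tote's interior. Lowering it now.

```bash
python3 -m jog '[0.009,-0.009,0.1,0,0,0,-0.3, 0.009,-0.009,0.25,0,0,0,-0.3, 0.009,-0.009,0.4,0,0,0,-0.3, 0.009,-0.009,0.54,0,0,0,-0.3, 0.009,-0.009,0.64,0,0,0,-0.3, 0.009,-0.009,0.69,0,0,0,-0.3, 0.009,-0.009,0.71,0,0,0,-0.3, 0.009,-0.009,0.71,0,0,0,-0.3, 0.009,-0.009,0.71,0,0,0,-0.3]'
python3 -m jog '[0,0,0,0,0,0,0.4, 0,0,0,0,0,0,0.4, 0,0,0,0,0,0,0.4, 0,0,0,0,0,0,0.4, 0,0,-0.2,0,0,0,0.4, 0,0,-0.45,0,0,0,0.4, 0,0,-0.7,0,0,0,0.4, 0,0,-0.75,0,0,0,0.2, 0,0,-0.75,0,0,0,0.2]'
python3 -c "
from h import *
go(.4834,.0107,.17,85.6)"
```

```text
time_s: 15.15
tool_pos: [0.461, 0.2984, 0.0201]
tool_rot: [0.768, 0.641, 0.001, 0.0]
force: [0.7, -0.0, -0.9]
grip_width: 0.0418
finger_force: 40.9
time_s: 16.05
tool_pos: [0.4614, 0.2991, 0.1715]
tool_rot: [0.767, 0.641, 0.003, 0.0]
force: [-0.3, 0.3, -0.1]
grip_width: 0.0509
finger_force: 0.0
t 16.05 rows [-1.4    0.365  0.004] [ 0.002 -0.002 -0.065] F [-0.3  0.3 -0.1] w 0.0509 j7 -1.09
```

```bash
python3 -m jog '[-0.2,0.05,0,0,0,0,-0.05, -0.42,0.11,0,0,0,0,-0.05, -0.65,0.17,0,0,0,0,-0.05, -0.88,0.23,0,0,0,0,-0.05, -1,0.26,0,0,0,0,-0.05, -1,0.26,0,0,0,0,-0.05, -1,0.26,0,0,0,0,-0.05]'
python3 -m jog '[-0.1,0.02,0,0,0,-0.03,-0.05, -0.25,0.06,0,0,0,-0.05,-0.05, -0.4,0.105,0,0,0,-0.065,-0.05, -0.4,0.105,0,0,0,-0.065,-0.05, -0.4,0.105,0,0,0,-0.065,-0.05]'
python3 -c "
from h import *
go(.4834,.0107,.071,85.6)
snap('scene','scene4.png');c=snap('top','top4.png')
b=cv2.imread('pics/scene4.png')[120:300,180:500]
cv2.imwrite('pics/ce.png',cv2.resize(b,None,fx=2.5,fy=2.5,interpolation=2))"
```

```text
time_s: 16.75
tool_pos: [0.4748, 0.0917, 0.1678]
tool_rot: [0.768, 0.641, -0.001, -0.001]
force: [0.3, -0.1, 0.6]
grip_width: 0.0406
finger_force: 0.0
time_s: 17.25
tool_pos: [0.4822, 0.011, 0.1686]
tool_rot: [0.733, 0.68, -0.0, -0.001]
force: [-0.3, -0.2, -0.0]
grip_width: 0.041
finger_force: 0.0
t 17.25 rows [-0.002  0.007  0.488] [-0.001 -0.001  0.001] F [-0.3 -0.2 -0. ] w 0.041 j7 -0.47
```

View pics/ce.png

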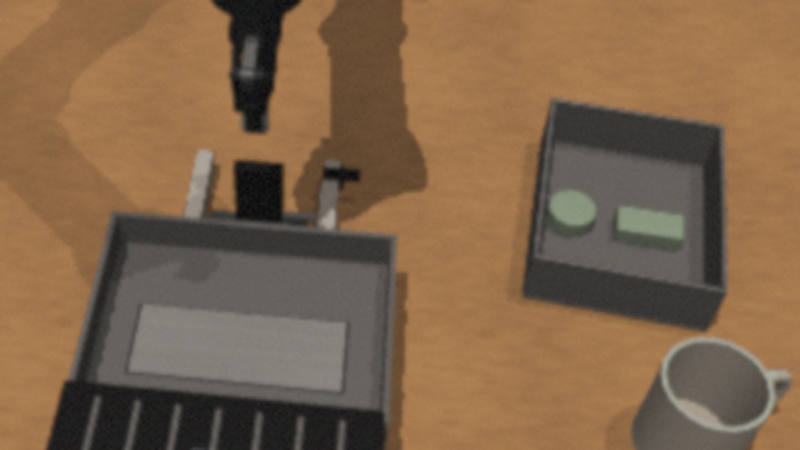

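Both pieces lie in the tote, at (572,212) and (650,227), and the gripper is in front of the handle at (260,190). Descending and gripping.

```bash
python3 -m jog '[0,0.007,0.12,0,0,0,-0.05, 0,0.007,0.27,0,0,0,-0.05, 0,0.007,0.4,0,0,0,-0.05, 0,0.007,0.47,0,0,0,-0.05, 0,0.007,0.5,0,0,0,-0.05, 0,0.007,0.51,0,0,0,-0.05, 0,0.007,0.51,0,0,0,-0.05]' 60
python3 -m jog '[0,0,0,0,0,0,-1, 0,0,0,0,0,0,-1, 0,0,0,0,0,0,-1, 0,0,0,0,0,0,-1, 0,0,0,0,0,0,-1, 0,0,0,0,0,0,-1, 0,0,0,0,0,0,-1]' 60
python3 -c "
from h import *
g=np.array([.997,-.0767,0]);p=np.array(arm.state()['tool_pos'])-g*.054;go(*p,85.6)"
```

```text
time_s: 18.05
tool_pos: [0.4841, 0.0107, 0.0675]
tool_rot: [0.733, 0.68, 0.0, 0.0]
force: [0.9, -0.5, 1.0]
grip_width: 0.0403
finger_force: 0.0
time_s: 18.75
tool_pos: [0.483, 0.0099, 0.0681]
tool_rot: [0.734, 0.68, -0.0, -0.0]
force: [-2.7, 0.7, 5.8]
grip_width: 0.0112
finger_force: 59.4
t 18.75 rows [ 0.   -0.27  0.  ] [-0.  0.  0.] F [-2.7  0.7  5.8] w 0.0112 j7 -0.59
```

```bash
python3 -m jog '[0,-0.02,0,0,0,0,-1, 0,-0.05,0,0,0,0,-1, 0,-0.09,0,0,0,0,-1, 0,-0.13,0,0,0,0,-1, 0,-0.17,0,0,0,0,-1, 0,-0.2,0,0,0,0,-1, 0,-0.22,0,0,0,0,-1, 0,-0.24,0,0,0,0,-1, 0,-0.24,0,0,0,0,-1, 0,-0.24,0,0,0,0,-1, 0,-0.24,0,0,0,0,-1]'
python3 -c "
from h import *
snap('scene','s5.png');snap('top','t5.png')
a=cv2.imread('pics/t5.png')[215:285,215:315];b=cv2.imread('pics/s5.png')[165:225,245:345]
cv2.imwrite('pics/cf.png',cv2.vconcat([cv2.resize(x,(600,h),interpolation=2) for x,h in((a,420*70//70),(b,180))]) if 0 else cv2.hconcat([cv2.resize(a[:,:80],(400,350),interpolation=2),cv2.resize(b[:,20:],(400,300),interpolation=2)[:300].repeat(1,0) if 0 else cv2.copyMakeBorder(cv2.resize(b[:,20:],(400,300),interpolation=2),0,50,0,0,0)]))"
```

```text
time_s: 19.85
tool_pos: [0.44, 0.0133, 0.0681]
tool_rot: [0.734, 0.679, 0.003, 0.002]
force: [6.9, -1.6, 0.1]
grip_width: 0.0113
finger_force: 58.7
```

View pics/cf.png

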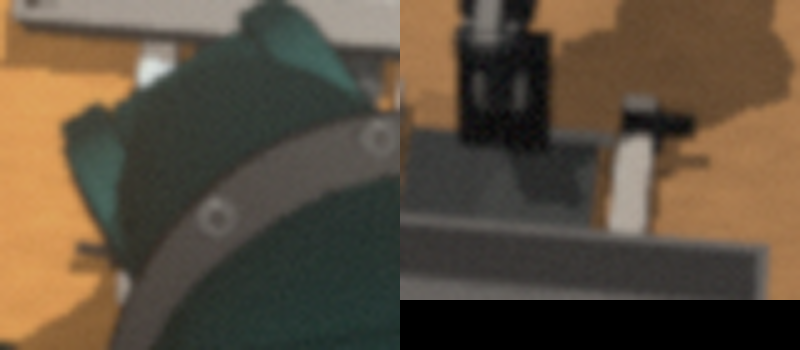

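In the scene half of the crop the mark is at about (655,125), and the pulled gate plate and pointer edge are near (580,135), just short of it. The arm hides both in the top view. I'll measure the mark and the shut pointer to subpixel accuracy from profiles along the grinder's x, and the present pointer from the scene view.

```bash
python3 - <<'E'
from h import *
np.set_printoptions(precision=0,suppress=True,linewidth=200)
a=np.radians(-4.4);g=np.array([np.cos(a),np.sin(a)]);l=np.array([-np.sin(a),np.cos(a)]);o=np.array([.623,0.0])
def prof(f,gys,z,xs):
    I=np.load('pics/'+f+'.npz')['I'].mean(2).astype(np.float32)
    P=np.array([[proj(f,[*(o+x*g+y*l),z]) for x in xs] for y in gys],np.float32)
    return cv2.remap(I,P[...,0],P[...,1],cv2.INTER_LINEAR).mean(0)
xm=np.arange(-.212,-.17,.002); xp=np.arange(-.160,-.120,.002)
print('camx', [ (-np.load(f'pics/{f}.npz')['V'][:3,:3].T@np.load(f'pics/{f}.npz')['V'][:3,3]).round(2).tolist() for f in('top1.png','scene1.png')])
print('xm',xm*1e3);print('xp',xp*1e3)
for f in('top1.png','top3.png'):
    print(f,'mark',prof(f,np.arange(.056,.069,.002),.038,xm)); print('  ptr',prof(f,np.arange(.036,.050,.002),.033,xp))
for f in('scene1.png','scene4.png','s5.png'):
    print(f,'mark',prof(f,np.arange(.056,.069,.002),.038,xm),'tail',prof(f,np.arange(.072,.079,.002),.038,xm))
xq=np.arange(-.206,-.166,.002);print(xq*1e3,'s5 ptr',prof('s5.png',np.arange(.036,.050,.002),.033,xq))
print('s5 ptr@rail',prof('s5.png',np.arange(.047,.053,.002),.033,xq))
E
```

```text
camx [[0.37, -0.02, 1.02], [1.14, 0.04, 0.81]]
xm [-212. -210. -208. -206. -204. -202. -200. -198. -196. -194. -192. -190. -188. -186. -184. -182. -180. -178. -176. -174. -172.]
xp [-160. -158. -156. -154. -152. -150. -148. -146. -144. -142. -140. -138. -136. -134. -132. -130. -128. -126. -124. -122. -120.]
top1.png mark [171. 173. 174. 175. 174. 170. 158. 128.  94.  74.  82. 117. 153. 169. 174. 175. 174. 173. 172. 171. 170.]
  ptr [105. 106. 108. 107. 102.  91.  81.  75.  80. 103. 134. 141. 123. 103.  91.  88.  87.  88.  89.  89.  88.]
top3.png mark [166. 168. 169. 169. 169. 164. 152. 120.  86.  68.  79. 114. 149. 164. 168. 169. 168. 167. 166. 166. 164.]
  ptr [100. 101. 104. 103.  98.  89.  81.  77.  84. 108. 141. 148. 130. 108.  95.  92.  91.  93.  94.  93.  92.]
scene1.png mark [116. 121. 130. 140. 145. 143. 131. 103.  71.  44.  29.  24.  31.  44.  67.  96. 123. 141. 148. 152. 152.] tail [114. 115. 113. 110. 106.  97.  84.  66.  48.  32.  24.  22.  24.  29.  38.  50.  60.  66.  65.  64.  65.]
scene4.png mark [74. 78. 84. 90. 93. 92. 85. 67. 47. 29. 21. 18. 22. 29. 42. 60. 77. 90. 95. 98. 98.] tail [73. 73. 73. 72. 70. 64. 56. 43. 32. 24. 22. 21. 20. 22. 26. 33. 44. 52. 54. 57. 62.]
s5.png mark [ 76.  80.  86.  92.  95.  94.  87.  68.  48.  31.  23.  22.  26.  37.  57.  84. 110. 133. 146. 156. 159.] tail [77. 77. 76. 73. 71. 65. 57. 47. 38. 30. 25. 22. 21. 24. 30. 38. 49. 57. 60. 63. 68.]
[-206. -204. -202. -200. -198. -196. -194. -192. -190. -188. -186. -184. -182. -180. -178. -176. -174. -172. -170. -168.] s5 ptr [76. 75. 75. 74. 75. 76. 76. 76. 77. 78. 79. 77. 74. 69. 61. 55. 52. 53. 54. 55.]
s5 ptr@rail [77. 77. 76. 73. 74. 75. 76. 76. 77. 77. 78. 79. 78. 76. 73. 71. 69. 70. 69. 69.]
```

```bash
python3 -m jog '[0,-0.02,0,0,0,0,-1, 0,-0.04,0,0,0,0,-1, 0,-0.05,0,0,0,0,-1, 0,-0.05,0,0,0,0,-1, 0,-0.05,0,0,0,0,-1, 0,-0.05,0,0,0,0,-1]'
python3 - <<'E'
from h import *
np.set_printoptions(precision=0,suppress=True,linewidth=200)
snap('scene','s6.png')
s=arm.state();p=np.array(s['tool_pos']);print(p,s['force'],s['grip_width'])
a=np.radians(-4.4);g=np.array([np.cos(a),np.sin(a)]);l=np.array([-np.sin(a),np.cos(a)]);o=np.array([.623,0.0])
print('travel',((p[:2]-[.483,.0099])@g)*1e3)
def prof(f,gys,z,xs,c=0):
    I=np.load('pics/'+f+'.npz')['I'].astype(np.float32); I=I.mean(2) if c==0 else I[...,0]-I[...,2]
    P=np.array([[proj(f,[*(o+x*g+y*l),z]) for x in xs] for y in gys],np.float32)
    return cv2.remap(I,P[...,0],P[...,1],cv2.INTER_LINEAR).mean(0)
xr=np.arange(-.226,-.206,.002);print('rail end',xr*1e3)
for f in('top1.png','top3.png','scene1.png','scene4.png'): print(f,prof(f,np.arange(.058,.067,.002),.026,xr,1),prof(f,np.arange(-.066,-.057,.002),.026,xr,1))
xq=np.arange(-.210,-.166,.002);print(xq*1e3)
for f in('scene4.png','s5.png','s6.png'): print(f,'ptr R-B',prof(f,np.arange(.032,.050,.002),.033,xq,1),'grey',prof(f,np.arange(.032,.050,.002),.033,xq))
b=cv2.imread('pics/s6.png')[168:218,255:330];cv2.imwrite('pics/cg.png',cv2.resize(b,None,fx=10,fy=10,interpolation=cv2.INTER_CUBIC))
E
```

```text
time_s: 20.55
tool_pos: [0.4307, 0.014, 0.0681]
tool_rot: [0.734, 0.679, 0.003, 0.002]
force: [8.6, -2.7, 0.7]
grip_width: 0.0112
finger_force: 59.0
[0. 0. 0.] [10. -2.  0.] 0.011181191960565844
travel -52.50474654225379
rail end [-226. -224. -222. -220. -218. -216. -214. -212. -210. -208. -206.]
top1.png [110. 108.  99.  82.  45.  15.   2.  -2.  -3.  -3.  -3.] [109. 105.  95.  80.  51.  19.  -0.  -6.  -7.  -7.  -8.]
top3.png [115. 112. 103.  81.  48.  29.  25.  26.  27.  27.  26.] [100.  97.  87.  72.  49.  29.  19.  18.  18.  18.  18.]
scene1.png [80. 79. 71. 60. 45. 33. 24. 20. 17. 12.  7.] [82. 79. 69. 56. 40. 31. 24. 21. 21. 21. 20.]
scene4.png [50. 50. 45. 38. 29. 21. 16. 13. 10.  7.  4.] [84. 81. 72. 58. 42. 31. 24. 21. 20. 21. 21.]
[-210. -208. -206. -204. -202. -200. -198. -196. -194. -192. -190. -188. -186. -184. -182. -180. -178. -176. -174. -172. -170. -168.]
scene4.png ptr R-B [67. 64. 62. 61. 60. 59. 59. 59. 59. 58. 57. 55. 54. 53. 53. 52. 52. 51. 52. 52. 51. 51.] grey [94. 91. 88. 86. 84. 84. 84. 83. 83. 83. 81. 80. 78. 76. 75. 75. 75. 75. 74. 74. 74. 74.]
s5.png ptr R-B [52. 52. 52. 52. 52. 52. 53. 53. 52. 50. 44. 35. 23. 14.  8.  7.  8.  9. 10. 10.  9.  9.] grey [76. 76. 75. 75. 75. 75. 76. 77. 76. 76. 77. 78. 79. 77. 73. 67. 59. 51. 48. 48. 50. 51.]
s6.png ptr R-B [53. 52. 53. 53. 52. 47. 39. 27. 17. 10.  7.  7.  9. 10. 11. 10. 10. 10. 10. 10. 10. 10.] grey [76. 75. 75. 76. 76. 76. 77. 79. 78. 75. 69. 62. 55. 51. 48. 50. 53. 55. 58. 60. 60. 59.]
```

View pics/cg.png

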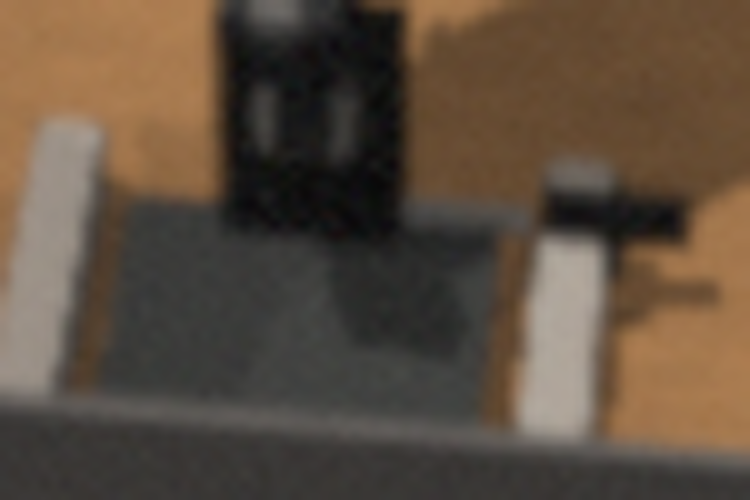

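The pointer is now visible at about (405–535, 216), ending just short of the mark bar at (545–685, 190–238). It looks about 1–2 mm short of level, which agrees with the travel measured so far (52.5 mm against about 54 mm). Pulling a little further and checking the centrelines.

```bash
python3 -m jog '[0,-0.004,0,0,0,0,-1, 0,-0.008,0,0,0,0,-1, 0,-0.008,0,0,0,0,-1, 0,-0.008,0,0,0,0,-1, 0,-0.008,0,0,0,0,-1]'
python3 - <<'E'
from h import *
np.set_printoptions(precision=0,suppress=True,linewidth=200)
I=0
for k in range(6): c=snap('scene','s7.png'); I=I+c['image'].astype(np.float32)/6
s=arm.state();p=np.array(s['tool_pos']);print(p*1e3,s['force'],s['grip_width'],s['time_s'])
a=np.radians(-4.4);g=np.array([np.cos(a),np.sin(a)]);l=np.array([-np.sin(a),np.cos(a)]);o=np.array([.623,0.0])
print('travel %.1f'%(((p[:2]-[.483,.0099])@g)*1e3))
xs=np.arange(-.214,-.170,.002)
def prof(gys,J):
    P=np.array([[proj('s7.png',[*(o+x*g+y*l),.032]) for x in xs] for y in gys],np.float32)
    return cv2.remap(np.ascontiguousarray(J),P[...,0],P[...,1],cv2.INTER_LINEAR).mean(0)
print(xs*1e3)
for n,J in(('R-B',I[...,0]-I[...,2]),('grey',I.mean(2))):
    for gy in(.038,.042,.045,.047,.049,.051): print(n,gy,prof([gy],J))
    print(n,'mark',prof([.058,.06,.062,.064],J)); print(n,'tail',prof([.072,.075,.077],J))
cv2.imwrite('pics/ch.png',cv2.resize(I[168:218,255:330,::-1],None,fx=10,fy=10,interpolation=cv2.INTER_CUBIC))
E
```

```text
time_s: 21.1
tool_pos: [0.4293, 0.0141, 0.0681]
tool_rot: [0.734, 0.679, 0.004, 0.003]
force: [7.9, -2.7, 0.3]
grip_width: 0.0111
finger_force: 58.9
[429.  14.  68.] [ 9. -2. -0.] 0.011229563318287627 21.4
travel -53.9
[-214. -212. -210. -208. -206. -204. -202. -200. -198. -196. -194. -192. -190. -188. -186. -184. -182. -180. -178. -176. -174. -172.]
R-B 0.038 [53. 53. 52. 52. 52. 50. 47. 38. 26. 13.  7.  4.  3.  2.  1.  1.  1.  1.  0.  0.  1.  1.]
R-B 0.042 [53. 53. 52. 52. 51. 51. 46. 38. 24. 12.  7.  5.  4.  4.  4.  3.  3.  3.  3.  3.  4.  4.]
R-B 0.045 [52. 52. 52. 52. 52. 51. 46. 39. 26. 15.  8.  8. 10. 16. 21. 24. 24. 22. 22. 22. 22. 21.]
R-B 0.047 [52. 52. 52. 52. 52. 51. 46. 38. 26. 16.  9. 11. 17. 27. 34. 39. 41. 41. 41. 41. 41. 40.]
R-B 0.049 [52. 52. 52. 52. 51. 50. 45. 38. 26. 18. 12. 15. 22. 33. 40. 45. 47. 47. 46. 44. 43. 43.]
R-B 0.051 [52. 50. 49. 49. 48. 47. 43. 38. 29. 23. 19. 21. 26. 34. 38. 41. 41. 40. 39. 38. 37. 37.]
R-B mark [37. 27. 20. 15. 13. 10.  7.  4.  2.  2.  3.  5.  8. 12. 16. 18. 20. 20. 20. 20. 20. 20.]
R-B tail [51. 49. 46. 41. 34. 24. 14.  6.  2.  0
[... 296 characters left out ...]
 78. 77. 75. 68. 62. 57. 56. 57. 60. 63. 65. 66. 67. 65.]
grey 0.047 [76. 76. 76. 76. 76. 76. 76. 77. 78. 77. 75. 70. 67. 66. 66. 67. 69. 70. 71. 71. 70. 69.]
grey 0.049 [76. 76. 76. 77. 77. 76. 76. 77. 79. 78. 75. 72. 71. 71. 72. 72. 70. 70. 69. 68. 68. 68.]
grey 0.051 [75. 76. 76. 76. 76. 74. 74. 74. 75. 74. 72. 71. 71. 72. 72. 71. 70. 70. 72. 74. 76. 78.]
grey mark [ 86.  93.  97.  99.  92.  77.  57.  40.  26.  21.  25.  36.  62.  92. 124. 146. 160. 163. 164. 165. 165. 165.]
grey tail [76. 74. 72. 67. 62. 51. 41. 32. 27. 24. 23. 27. 34. 47. 58. 70. 68. 68. 68. 73. 78. 81.][ WARN:0@2.535] global loadsave.cpp:1063 imwrite_ Unsupported depth image for selected encoder is fallbacked to CV_8U.
```

View pics/ch.png

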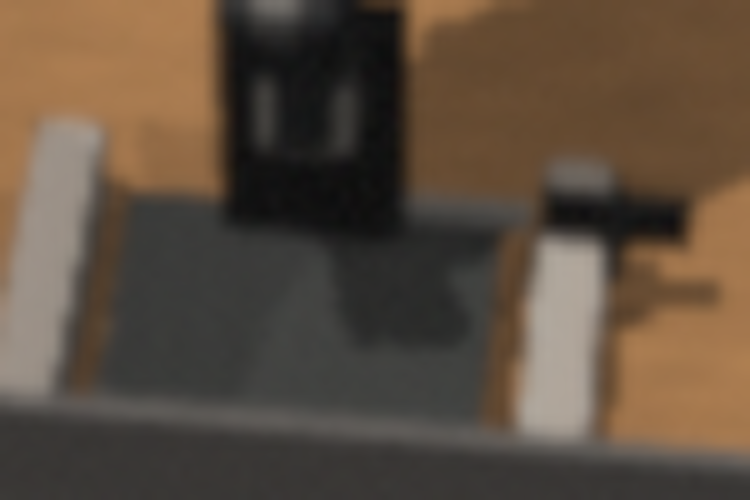

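In the crop the pointer runs (405–530, 212–218) and the mark (545–685, 190–238), so the gate is now level or slightly short. I'll cross-check the shut-pointer-to-mark distance within the unoccluded top images.

```bash
python3 - <<'E'
from h import *
np.set_printoptions(precision=0,suppress=True,linewidth=220)
a=np.radians(-4.4);g=np.array([np.cos(a),np.sin(a)]);l=np.array([-np.sin(a),np.cos(a)]);o=np.array([.623,0.0])
def prof(f,gys,z,xs,c):
    I=np.load('pics/'+f+'.npz')['I'].astype(np.float32); J=I.mean(2) if c==0 else I[...,0]-I[...,2]
    P=np.array([[proj(f,[*(o+x*g+y*l),z]) for x in xs] for y in gys],np.float32)
    return cv2.remap(np.ascontiguousarray(J),P[...,0],P[...,1],1).mean(0)
x1=np.arange(-.156,-.122,.002);x2=np.arange(-.210,-.178,.002)
print(x1*1e3);print(x2*1e3)
for f in('top1.png','top3.png'):
  for c in(0,1):
    print(f,c,'ptr',prof(f,[.046,.048,.05],.033,x1,c),prof(f,[.030,.034,.038],.033,x1,c))
    print('   mark',prof(f,[.058,.062,.066],.032,x2,c),'tail',prof(f,[.073,.076],.032,x2,c))
  # handle: along x through handle centre
  xh=np.arange(-.16,-.12,.002); print('  handle',prof(f,[-.015,-.01,-.005,0,.005,.01,.015],.096,xh,0))
E
```

```text
[-156. -154. -152. -150. -148. -146. -144. -142. -140. -138. -136. -134. -132. -130. -128. -126. -124.]
[-210. -208. -206. -204. -202. -200. -198. -196. -194. -192. -190. -188. -186. -184. -182. -180.]
top1.png 0 ptr [109. 106.  97.  84.  77.  77.  88. 111. 137. 143. 126. 107.  98.  96.  98. 102. 103.] [ 89.  90.  91.  87.  79.  69.  70.  94. 125. 134. 121.  99.  85.  83.  83.  82.  82.]
   mark [179. 179. 180. 180. 177. 167. 139. 103.  77.  79. 114. 155. 174. 179. 180. 179.] tail [119. 109.  98.  89.  82.  74.  68.  63.  59.  61.  72.  86. 100. 115. 124. 125.]
top1.png 1 ptr [80. 77. 66. 56. 49. 47. 42. 32. 21. 22. 34. 48. 57. 60. 62. 67. 70.] [74. 75. 75. 72. 61. 45. 24. 15. 14. 14. 13. 11.  9. 10. 11. 10. 10.]
   mark [-2. -2. -2. -3. -2.  0.  7. 15. 20. 19. 10.  1. -3. -3. -3. -3.] tail [101.  93.  82.  71.  61.  53.  45.  36.  28.  30.  41.  58.  75.  91. 100. 103.]
  handle [87. 85. 84. 78. 62. 48. 42. 43. 49. 55. 57. 58. 58. 62. 75. 82. 84. 84. 84. 85. 84.]
top3.png 0 ptr [111. 108.  98.  86.  80.  81.  93. 116. 143. 150. 133. 113. 103. 101. 102. 105. 107.] [ 80.  82.  86.  86.  80.  71.  73.  99. 133. 142. 128. 104.  89.  87.  86.  87.  87.]
   mark [174. 174. 175. 174. 171. 161. 131.  95.  71.  76. 112. 151. 168. 172. 174. 173.] tail [109. 101.  91.  80.  73.  67.  63.  58.  56.  59.  68.  81.  94. 107. 114. 116.]
top3.png 1 ptr [83. 79. 70. 59. 53. 49. 44. 33. 22. 22. 35. 50. 59. 62. 64. 71. 73.] [64. 66. 69. 69. 62. 46. 25. 16. 15. 14. 12. 11. 10.  9. 10.  9.  8.]
   mark [26. 26. 26. 27. 26. 25. 23. 22. 22. 21. 20. 23. 24. 25. 25. 25.] tail [95. 85. 74. 63. 54. 48. 42. 34. 28. 30. 43. 57. 71. 86. 94. 97.]
  handle [91. 90. 88. 82. 66. 50. 43. 44. 51. 58. 60. 61. 60. 65. 78. 86. 89. 89. 89. 89. 89.]
```

```bash
python3 -m jog '[0,-0.003,0,0,0,0,-1, 0,-0.006,0,0,0,0,-1, 0,-0.006,0,0,0,0,-1, 0,-0.006,0,0,0,0,-1, 0,-0.006,0,0,0,0,-1]'
python3 - <<'E'
from h import *
for k in range(3):
    capture('scene'); s=arm.state();p=np.array(s['tool_pos'])
    a=np.radians(-4.4);print('travel %.1f'%((p[:2]-[.483,.0099])@[np.cos(a),np.sin(a)]*1e3),np.round(s['force'],1),s['finger_force'],s['time_s'],np.abs(s['qvel']).max())
E
```

```text
time_s: 21.9
tool_pos: [0.4282, 0.0142, 0.0681]
tool_rot: [0.734, 0.679, 0.004, 0.003]
force: [8.8, -2.5, 0.2]
grip_width: 0.0117
finger_force: 58.8
travel -54.9 [ 9.3 -2.7  0.2] 58.81459593772888 21.95 0.0013617582554601895
travel -55.0 [ 8.7 -3.   0.1] 58.814876675605774 22.0 0.00208022866130429
travel -54.9 [ 9.6 -3.1 -0.7] 58.81545424461365 22.05 0.001254929766765572
```

The gate is steady at 54.9 mm of travel and held with 59 N, so I'm handing in the job.

```bash
python3 -c "
from bench import arm
print(arm.close_job())"
```

```text
the job is handed in; nothing more can be done
None
```

I handed the job in at about 22 s: both glass pieces are in the tote, and the gripper still holds the gate at 54.9 mm of travel, where I measured the pointer level with the mark to within about 1–2 mm; no verdict came back.

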